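# Strongroom key from behind another on the archive's key stands

### The job

On the archive table stand three key stands, one of them with two keys on its hook, one with a single key and one empty. The key with the round fob is wanted, but it hangs behind the key with the square fob: hang the square-fob key on the empty hook, then take the round-fob key off and set it down upright in the shallow plywood tray.

Things in the scene. Friction and masses are not known exactly. Their poses are not given: they have to be found in the camera images.
- square_key_center (a point): Front key: light wood block fob 30 (x) x 36 (y) x 40 mm tall, topped by a closed steel strap loop: flat uprights 40 mm apart over their outer faces (y), 12 mm wide (x), good to grip 66 mm above the underside; opening 30 mm wide, 40 to 84 mm up; top at 89. Point: on its axis, 45 mm above the underside; z up, -x along its hook to the free tip. Starts about 81 mm out from the post. 120 g
- round_key_center (a point): Rear key, the wanted one: round light wood fob, diameter 36 mm, 40 mm tall, with the same loop as the square one (uprights 40 mm over the outer faces along y, opening 40 to 84 mm above the underside, top at 89). Point: on its axis, 45 mm above the underside; z up, -x along its hook to the free tip. Starts about 35 mm out from the post, 46 behind the other. 120 g
- spare_hook (a point): Empty hook; all three are alike and fixed: base 115 x 80 x 12 mm, post 12 mm thick, level prong 8 mm thick at the post's top, 105 mm long from the post axis, then bent up 45 degrees for 12 mm along and 12 mm up (the hung loop must rise over 12 mm). Point: on top of the level part, 134 mm above the table, 58 mm out from the post axis; -x to the free tip (63 mm off), z up
- tray_in (a point): Shallow open plywood tray, 160 (x) x 130 (y) x 22 mm high, walls and floor 5 mm thick, fixed on the table. Point: centre of its inner floor, 5 mm above the table; z up
There are look-alikes about, which are no part of the job. Leave any pink look-alike of the part that bears square_key_center alone.

How it is judged:
On the way:
1. the square-fob key hangs on the empty hook, released (x of square_key_center in the frame of spare_hook between -0.055 and 0.05 m and y of square_key_center in the frame of spare_hook between -0.018 and 0.018 m and z of square_key_center in the frame of spare_hook between -0.055 and -0.025 m and angle between square_key_center's own z axis and vertical below 0.45 rad and linear speed of square_key below 0.03 m/s and contact force between square_key and the fingers below 0.1 N), for 0.2 s.
At the end, for the whole second after the job is handed in: The square-fob key hangs by its loop from the formerly empty hook, on the prong between post and tip, and the round-fob key stands upright (within about 10 degrees) on the floor of the tray, both at rest (x of square_key_center in the frame of spare_hook between -0.055 and 0.05 m and y of square_key_center in the frame of spare_hook between -0.018 and 0.018 m and z of square_key_center in the frame of spare_hook between -0.055 and -0.025 m and angle between square_key_center's own z axis and vertical below 0.45 rad and linear speed of each of square_key, round_key below 0.03 m/s and x of round_key_center in the frame of tray_in between -0.062 and 0.062 m and y of round_key_center in the frame of tray_in between -0.047 and 0.047 m and z of round_key_center in the frame of tray_in between 0.035 and 0.055 m and angle between round_key_center's own z axis and vertical below 0.17 rad); the robot touches nothing.
It also fails if it takes over 69 s, if anything falls off the work surface, if the arm or the gripper's body presses on something with over 40 N, if the wrist force passes 120 N, or if a joint passes its speed limit or range.

### The arm

A 6-joint arm with a two-finger parallel gripper is mounted at the origin on the work surface. World frame = base frame: x ahead of the robot, y to its left, z up, the work surface at z = 0. Lengths are in m, angles in rad, forces in N, time in s.
With the tool pointing down it reaches from about 0.35 to 0.775 m from the base axis. Payload 7.3 kg.
Tool frame: the origin (TCP) lies at the centre of the arm's flange, where the gripper is bolted on; the fingertips stand 178 mm ahead of it and the grasp point (between the pads) lies 159 mm ahead of it; z points along the fingers, y is the line along which they close (so a half turn about z gives the same grasp; the last joint's range is limited). The gripper opens to 92 mm and grips with 3 to 60 N. Pads are 19 mm wide; open, the fingers measure 130 mm over their backs; the gripper's body (75 mm by 190 mm) begins 47 mm behind the grasp point.
Start: joints at [-1.297, 0.342, 1.524, -0, 1.275, -0.146], TCP at [0.214, -0.479, 0.405] pointing down, gripper open.
Joint ranges: [-2.53, 2.53], [-0.77, 2.02], [0.04, 2.7], [-1, 4.14], [0.28, 2.66], [-3.11, 3.11]. Speed limits (rad/s): [2.57, 2.57, 3.14, 3.14, 3.14, 3.14].

### API

Orientations are given as [roll, pitch, yaw] about the fixed x, y, z axes, in that order (R = Rz(yaw) Ry(pitch) Rx(roll)).
In Python, from cell import telemetry, vision, ticket gives the robot as it stands.
- The arm moves only by the shell command python3 -m crank 'ROWS' [FORCE]. ROWS is JSON, a list of rows, each a list of 5 numbers: the gripper command: -1 is shut, 1 is fully open, values between are in proportion, then the shift along the tool's x, y, z in mm, then the turn about the tool's z in rad. In form: [[fingers, dx, dy, dz, roll], ...]. A call has 1 to 12 rows; each row is the pose to reach, as a shift and turn from the pose commanded when the call began, along the tool's axes at that moment; what a row does not reach only later rows make up. A row lasts 1/12 s, in which the tool goes at most 41.7 mm and 7.16 degrees, less where a joint would pass 70% of its speed; a pose out of reach is approached as far as the arm can. A call with a gripper value outside its range is refused whole. The fingers move at their own pace and stop on an object; FORCE is the grip in N (left out, the last holds). Time passes only in rows, so rows that repeat a pose let the fingers close. It gives the time, the measured TCP pose, the force, the opening and the grip force at its end, in the units of the state.
- telemetry.observe(): the state, without advancing time (a new reading comes with each control period).
- vision.read_camera(name): name is "side" or "top"; returns (picture, depth): 480x640x3 uint8, red, green, blue; 480x640 float32, m along the optical axis (not along the pixel's ray), 0 where there is no reading.
- vision.get_calibration(name): a dict with "camera_matrix" (3x3 intrinsics, pixels), "rvec" (rotation vector, rad) and "tvec" (3), from world to camera coordinates, as OpenCV has them. Camera axes: x right, y down, z forward; pixel columns grow to the right and rows downward; lengths in m; the calibration is good to about 2 mm. A picture is of the moment at which its call begins. get_calibration takes no time and is no camera call.
- ticket.hand_in(): hands the job in; it is judged then, once.
The state is a dict: "time": time; "qpos": joint angles; "qvel": joint speeds; "joint_efforts": joint torques, N m; "tool_pos": TCP position; "tool_rot": TCP orientation; "contact_force": force on the tool from outside, world axes, zero at the start; "torque": the same for the moment, N m; "opening": finger opening in m; "grip_force": force on a finger pad.
Only numpy, scipy, OpenCV 4.12 (cv2) and the standard library are available. Lean on these libraries where they do the work, as an engineer would, in place of code of your own. Each camera call takes 0.05 s, during which the arm holds its last target. There are 200 camera calls.

## Working session

There is one attempt and no reset: what is moved stays moved. The work goes in short steps, Python scripts to look and compute and a shell command to move; the robot and the scene stay as the last step left them, time stands still between calls to the robot, and variables do not carry over. Pictures are saved under pics/ and viewed, at most 10 in all, crops included, and the job is handed in when it is done.

```bash
ls; mkdir -p pics; cat > h.py <<'E'
import numpy as np,cv2
from cell import telemetry,vision,ticket
def cal(n):
    c=vision.get_calibration(n);K=np.array(c["camera_matrix"],float);R=cv2.Rodrigues(np.array(c["rvec"],float))[0];return K,R,np.array(c["tvec"],float).ravel()
def cloud(n,d):
    K,R,t=cal(n);v,u=np.mgrid[:480,:640];P=np.stack([(u-K[0,2])/K[0,0]*d,(v-K[1,2])/K[1,1]*d,d],-1)
    return (P-t)@R
def onz(n,u,v,z):
    K,R,t=cal(n);r=R.T@np.linalg.solve(K,[u,v,1.]);o=-R.T@t;return o+r*(z-o[2])/r[2]
E
python3 - <<'E'
from h import *
for n in("top","side"):
    p,d=vision.read_camera(n);np.savez(""+n+"0.npz",p=p,d=d);cv2.imwrite(f"pics/{n}0.png",p[...,::-1])
    K,R,t=cal(n);print(n,-R.T@t,R[2])
s=telemetry.observe();print(s["tool_pos"],s["tool_rot"],s["time"],s["opening"])
E
```

```text
pics
top [ 0.53273694 -0.01807733  1.17327562] [ 0.04485703  0.01944551 -0.99880414]
side [ 0.31508551 -0.53577124  0.87379699] [ 0.30032064  0.53498718 -0.78968109]
[ 0.21395509 -0.47929919  0.40413831] [-3.14031833e+00 -1.55644753e-04  4.19826081e-01] 0.1 0.09195988027891483
```

View pics/top0.png

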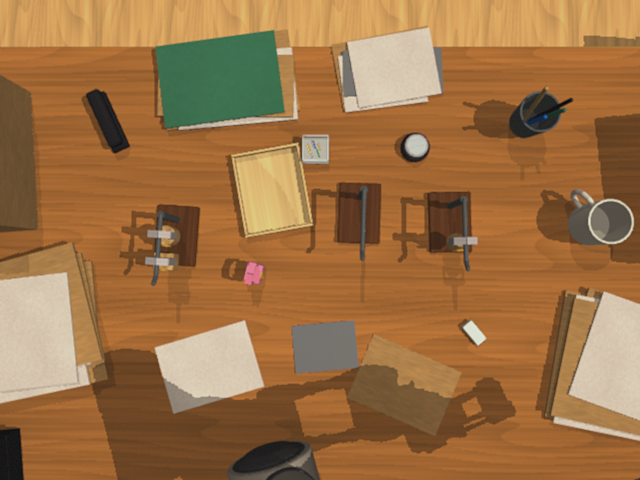

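View pics/side0.png

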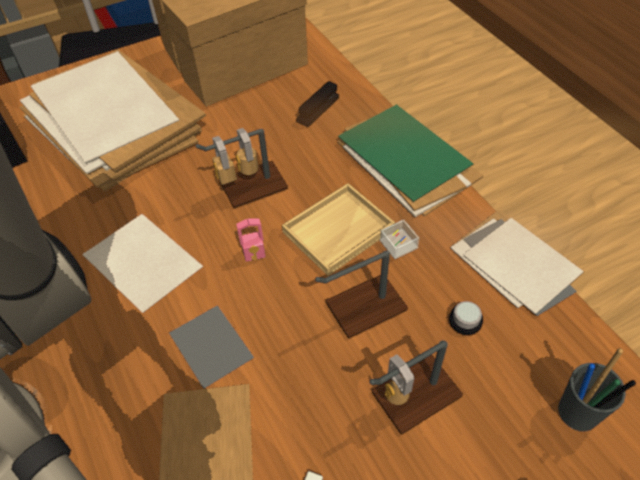

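The two-key stand is at left in top view, px (175,240): its front (square) key's loop is at (160,261) and its rear (round) key's at (162,235). Candidates for the square key are that one, the single key on the right stand (465,241) and the pink look-alike (253,273). The right stand has only one key and pink is excluded, so I choose (160,261). The empty hook is at (363,200-255) and the tray at (272,190). Next I check the choice in a close crop and measure.

```bash
python3 - <<'E'
from h import *
a=np.load("top0.npz");b=np.load("side0.npz")
t=cv2.resize(a["p"][195:295,115:215],(400,400),interpolation=cv2.INTER_CUBIC);s=cv2.resize(b["p"][115:215,190:290],(400,400),interpolation=cv2.INTER_CUBIC)
cv2.imwrite("pics/crop.png",np.hstack([t,s])[...,::-1])
P=cloud("top",a["d"]);p=a["p"].astype(int)
for nm,(u0,v0,u1,v1) in dict(left=(130,200,200,295),mid=(335,175,385,270),right=(425,185,485,280)).items():
    Q=P[v0:v1,u0:u1].reshape(-1,3);c=p[v0:v1,u0:u1].reshape(-1,3);z=Q[:,2]
    hi=(z>.115)&(z<.18)
    bright=hi&(c.mean(1)>115)&(np.ptp(c,axis=1)<40)
    dark=hi&(c.mean(1)<100)
    m,_,vt=np.linalg.svd(Q[dark][:,:2]-Q[dark][:,:2].mean(0))[0:3] if 0 else (None,None,np.linalg.svd(Q[dark][:,:2]-Q[dark][:,:2].mean(0))[2])
    D=Q[dark];c0=D[:,:2].mean(0);dr=vt[0];q=(D[:,:2]-c0)@dr
    print(nm,dark.sum(),"ends",(c0+dr*q.min()).round(4),(c0+dr*q.max()).round(4),"ang",np.degrees(np.arctan2(dr[1],dr[0])).round(2),"z",np.median(D[:,2]).round(4))
    m=np.zeros(hi.shape,np.uint8);m[bright]=255;m=m.reshape(v1-v0,u1-u0)
    n,l,st,ce=cv2.connectedComponentsWithStats(m)
    for i in range(1,n):
        if st[i,4]>15:
            X=Q[l.ravel()==i];print("  bright",st[i,4],ce[i]+[u0,v0],np.median(X,0).round(4),X.min(0).round(3),X.max(0).round(3), cv2.minAreaRect(X[:,:2].astype(np.float32)))
    # base (dark brown)
    bs=((z>.006)&(z<.02)&(c.sum(1)<200));X=Q[bs]
    print("  base",bs.sum(),cv2.minAreaRect(X[:,:2].astype(np.float32)))
Q=P[135:245,220:320].reshape(-1,3);k=(Q[:,2]>.013)&(Q[:,2]<.03);print("tray",cv2.minAreaRect(Q[k][:,:2].astype(np.float32)),onz("top",272,190,.01))
E
```

```text
left 299 ends [0.6145 0.2612] [0.4897 0.2697] ang 176.1 z 0.132
  bright 158 [159.08227848 233.99367089] [0.5763 0.262  0.1351] [0.57  0.244 0.124] [0.583 0.284 0.142] ((0.5771364569664001, 0.26425373554229736), (0.039688121527433395, 0.012969356961548328), 86.5313720703125)
  bright 156 [156.69871795 261.16666667] [0.5303 0.2654 0.1346] [0.524 0.248 0.122] [0.537 0.287 0.144] ((0.5306086540222168, 0.26774662733078003), (0.03958548232913017, 0.013238058425486088), 83.08805084228516)
  base 1465 ((0.5799182653427124, 0.26483047008514404), (0.08098017424345016, 0.11322997510433197), 86.32780456542969)
mid 348 ends [ 0.6593 -0.0848] [ 0.5342 -0.0816] ang 178.55 z 0.1328
  base 2107 ((0.6243674755096436, -0.08406002819538116), (0.07983734458684921, 0.11385354399681091), 88.4375)
right 360 ends [ 0.6428 -0.2536] [ 0.5171 -0.2558] ang -179.0 z 0.1323
  bright 151 [464.70198675 240.72847682] [ 0.5675 -0.2544  0.1356] [ 0.562 -0.276  0.128] [ 0.574 -0.238  0.142] ((0.5683822631835938, -0.2570587992668152), (0.012186008505523205, 0.038314271718263626), 0.31178727746009827)
  base 1761 ((0.6083837151527405, -0.25508737564086914), (0.11395707726478577, 0.07991766184568405), 1.8521583080291748)
tray ((0.6747939586639404, 0.06233270838856697), (0.1712578684091568, 0.17261646687984467), 10.560314178466797) [0.66675929 0.08125934 0.01      ]
```

View pics/crop.png

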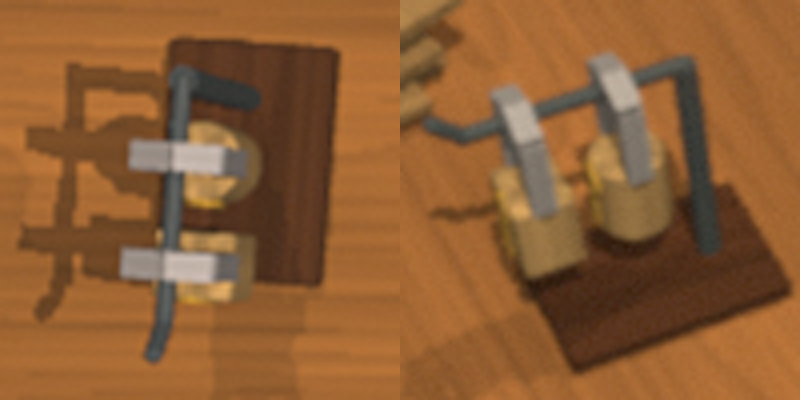

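The crop confirms the choice: the front fob is square (top px 157,261) and the rear fob is round (159,234), both on the left stand. I move above the square key, with yaw going to about -0.07.

```bash
cat >> h.py <<'E'
def go(x,y,z,yaw=None):
    s=telemetry.observe();p=np.array(s["tool_pos"]);r=s["tool_rot"];R=cv2.Rodrigues(np.zeros(3))[0]
    from scipy.spatial.transform import Rotation as Ro
    R=Ro.from_euler("xyz",r).as_matrix();d=R.T@(np.array([x,y,z])-p)*1000
    print("tool",p.round(4),np.round(r,3),"F",np.round(s["contact_force"],1),"t",round(s["time"],2),"op",round(s["opening"],4),"gf",round(float(np.max(s["grip_force"])),1),"| d mm",d.round(1),"roll",None if yaw is None else round(r[2]-yaw,3))
E
python3 -m crank '[[1,49,-46,0,0.12],[1,99,-92,0,0.24],[1,148,-138,0,0.36],[1,198,-184,0,0.49],[1,247,-230,0,0.49],[1,297,-276,0,0.49],[1,346,-322,0,0.49],[1,395,-368,0,0.49],[1,445,-414,0,0.49],[1,494,-460,0,0.49],[1,544,-506,0,0.49],[1,593,-552,0,0.49]]' 15; python3 -c "
from h import *
go(.5303,.267,.36,-.07)"
```

```text
time: 1.1
tool_pos: [0.4079, -0.021, 0.4047]
tool_rot: [3.141, -0.0, -0.07]
contact_force: [-0.2, -0.5, 0.1]
opening: 0.0918
grip_force: 0.0
tool [ 0.4079 -0.021   0.4047] [ 3.141 -0.    -0.07 ] F [-0.2 -0.5  0.1] t 1.1 op 0.0918 gf 0.0 | d mm [ 101.9 -295.9   44.7] roll -0.0
```

```bash
python3 -m crank '[[1,13,-37,0,0],[1,26,-74,0,0],[1,39,-111,5,0],[1,51,-148,10,0],[1,64,-185,20,0],[1,77,-222,30,0],[1,90,-259,38,0],[1,102,-296,45,0],[1,102,-296,45,0],[1,102,-296,45,0]]'; python3 - <<'E'
from h import *
go(.5303,.267,.275,-.07)
p,d=vision.read_camera("side");cv2.imwrite("pics/a.png",cv2.resize(p[60:260,130:390],(780,600))[...,::-1])
E
```

```text
time: 1.93
tool_pos: [0.5302, 0.2667, 0.3578]
tool_rot: [3.14, 0.003, -0.067]
contact_force: [0.4, -0.5, -1.3]
opening: 0.0921
grip_force: 0.0
tool [0.5302 0.2667 0.3578] [ 3.14e+00  3.00e-03 -6.70e-02] F [ 0.4 -0.5 -1.3] t 1.93 op 0.0921 gf 0.0 | d mm [ 0.3 -0.5 82.8] roll 0.003
```

View pics/a.png

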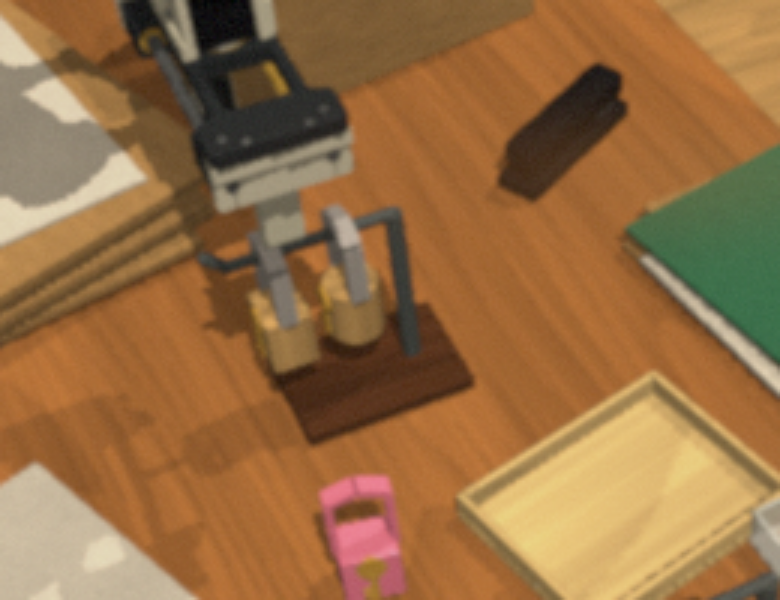

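The gripper stands over the stand with both keys in view (square fob at crop px 283,330), and nothing blocks the descent. Descend and close.

```bash
python3 -m crank '[[1,0,0,20,0],[1,0,0,40,0],[1,0,0,60,0],[1,0,0,75,0],[1,0,0,83,0],[1,0,0,83,0],[-1,0,0,83,0],[-1,0,0,83,0],[-1,0,0,83,0],[-1,0,0,83,0],[-1,0,0,83,0],[-1,0,0,83,0]]' 15; python3 -m crank '[[-1,0,0,0,0],[-1,0,0,0,0],[-1,0,0,0,0],[-1,0,0,0,0]]'
```

```text
time: 2.98
tool_pos: [0.5303, 0.265, 0.2771]
tool_rot: [-3.141, -0.001, -0.07]
contact_force: [-0.5, 0.2, -0.5]
opening: 0.0564
grip_force: 0.0
time: 3.32
tool_pos: [0.5303, 0.2651, 0.2768]
tool_rot: [-3.141, -0.0, -0.07]
contact_force: [-0.2, 0.6, 1.0]
opening: 0.0406
grip_force: 14.8
```

```bash
python3 -m crank '[[-1,0,0,-7,0],[-1,0,0,-14,0],[-1,0,0,-21,0],[-1,0,0,-21,0],[-1,-10,0,-21,0],[-1,-20,0,-21,0],[-1,-30,0,-21,0],[-1,-40,0,-21,0],[-1,-50,0,-21,0],[-1,-60,0,-21,0],[-1,-70,0,-21,0],[-1,-75,0,-21,0]]' 20; python3 - <<'E'
from h import *
go(.460,-.0805,.38,-.026)
p,d=vision.read_camera("side");cv2.imwrite("pics/b.png",cv2.resize(p[60:260,130:390],(780,600))[...,::-1])
E
```

```text
time: 4.32
tool_pos: [0.454, 0.2703, 0.2977]
tool_rot: [3.141, 0.001, -0.07]
contact_force: [0.4, -0.2, -1.2]
opening: 0.0402
grip_force: 19.8
tool [0.454  0.2703 0.2977] [ 3.141e+00  1.000e-03 -7.000e-02] F [ 0.4 -0.2 -1.2] t 4.32 op 0.0402 gf 19.8 | d mm [ 30.4 349.6 -82.2] roll -0.044
```

View pics/b.png

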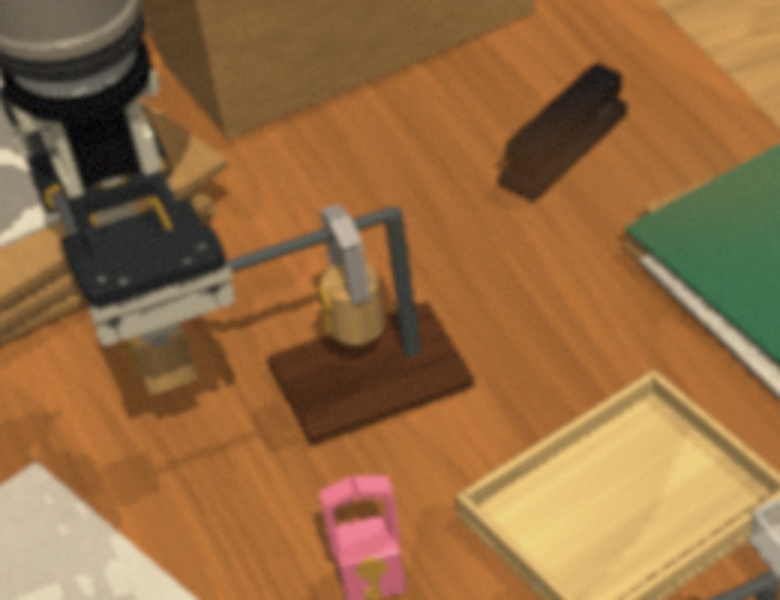

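The square key is off the hook and held (fob at crop px 165,365), and the round key is undisturbed (350,300). Raise it and carry it to in front of the spare hook.

```bash
python3 -m crank '[[-1,0,0,-25,0],[-1,0,0,-55,0],[-1,0,0,-82,0],[-1,3,35,-82,0],[-1,6,70,-82,0],[-1,9,105,-82,0],[-1,12,140,-82,0],[-1,15,175,-82,0],[-1,18,210,-82,0],[-1,21,245,-82,0],[-1,24,280,-82,0],[-1,27,315,-82,0]]'; python3 -m crank '[[-1,2,20,0,-0.044],[-1,3,35,0,-0.044],[-1,3,35,0,-0.044],[-1,3,35,0,-0.044]]'; python3 - <<'E'
from h import *
# loop in gripper: TCP z .2768 with loop hung -> lift 21
go(.460,-.0805,.2985,-.026)
E
```

```text
time: 5.37
tool_pos: [0.4601, -0.0477, 0.38]
tool_rot: [3.141, -0.001, -0.07]
contact_force: [0.4, 0.0, -1.8]
opening: 0.0396
grip_force: 20.0
time: 5.7
tool_pos: [0.4608, -0.0816, 0.3797]
tool_rot: [-3.141, -0.0, -0.028]
contact_force: [-0.4, 0.2, -0.3]
opening: 0.0397
grip_force: 20.0
tool [ 0.4608 -0.0816  0.3797] [-3.141 -0.    -0.028] F [-0.4  0.2 -0.3] t 5.7 op 0.0397 gf 20.0 | d mm [-0.9 -1.  81.2] roll -0.002
```

```bash
python3 -m crank '[[-1,0,0,27,0],[-1,0,0,54,0],[-1,0,-1,81,0],[-1,0,-1,81,0],[-1,15,-1,81,0],[-1,30,-1,81,0],[-1,45,-1,81,0],[-1,60,-1,81,0],[-1,75,-1,81,0],[-1,90,-2,81,0],[-1,105,-2,81,0],[-1,120,-2,81,0]]'; python3 -m crank '[[-1,10,0,0,0],[-1,16,0,0,0],[-1,16,0,0,0],[-1,16,0,0,0]]'; python3 - <<'E'
from h import *
go(.597,-.083,.2768)
p,d=vision.read_camera("side");cv2.imwrite("pics/c.png",cv2.resize(p[200:400,260:520],(780,600))[...,::-1])
E
```

```text
time: 6.7
tool_pos: [0.5819, -0.081, 0.3004]
tool_rot: [3.141, -0.001, -0.025]
contact_force: [-0.4, 0.2, -1.8]
opening: 0.04
grip_force: 20.0
time: 7.03
tool_pos: [0.5967, -0.082, 0.2993]
tool_rot: [3.142, -0.0, -0.025]
contact_force: [-0.2, -0.0, -0.9]
opening: 0.0401
grip_force: 20.0
tool [ 0.5967 -0.082   0.2993] [ 3.142 -0.    -0.025] F [-0.2 -0.  -0.9] t 7.03 op 0.0401 gf 20.0 | d mm [ 0.3  1.  22.5] roll None
```

View pics/c.png

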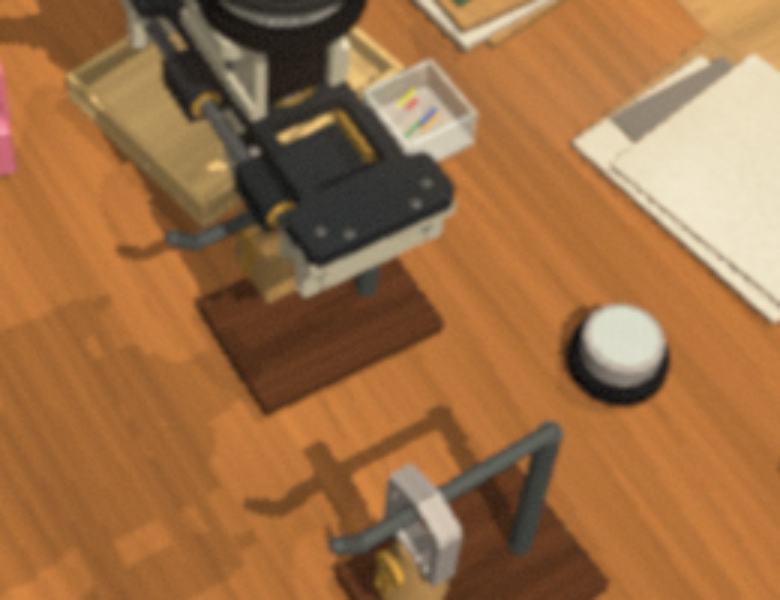

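The fob (270,265) is under the prong, the tip (180,238) sticks out in front, and there is no contact force, so the loop is threaded. Lower and release.

```bash
python3 -m crank '[[-1,0,0,6,0],[-1,0,0,12,0],[-1,0,0,17,0],[-1,0,0,20,0],[-1,0,0,21,0],[-1,0,0,21,0],[-1,0,0,21,0]]'; python3 -m crank '[[-0.1,0,0,0,0],[0,0,0,0,0],[0.3,0,0,0,0],[0.6,0,0,0,0],[1,0,0,0,0],[1,0,0,0,0],[1,0,0,0,0],[1,0,0,0,0],[1,0,0,0,0],[1,0,0,0,0]]';  python3 - <<'E'
from h import *
go(.5763,.262,.40,-.07)
E
```

```text
time: 7.67
tool_pos: [0.5969, -0.0826, 0.2777]
tool_rot: [3.141, -0.0, -0.026]
contact_force: [-0.3, 1.0, -0.5]
opening: 0.0398
grip_force: 20.0
time: 8.5
tool_pos: [0.5968, -0.0826, 0.2777]
tool_rot: [3.141, 0.0, -0.026]
contact_force: [-0.4, -0.6, 0.4]
opening: 0.091
grip_force: 0.0
tool [ 0.5968 -0.0826  0.2777] [ 3.141  0.    -0.026] F [-0.4 -0.6  0.4] t 8.5 op 0.091 gf 0.0 | d mm [ -29.5 -343.9 -122.3] roll 0.044
```

```bash
python3 -m crank '[[1,0,0,-20,0],[1,0,0,-45,0],[1,0,0,-75,0],[1,0,0,-100,0],[1,-3,-30,-100,0.044],[1,-6,-66,-100,0.044],[1,-9,-103,-100,0.044],[1,-12,-140,-100,0.044],[1,-15,-177,-100,0.044],[1,-18,-214,-100,0.044],[1,-21,-251,-100,0.044],[1,-24,-288,-100,0.044]]'; python3 -m crank '[[1,-5,-25,0,0],[1,-7,-50,0,0],[1,-7,-57,0,0],[1,-7,-57,0,0],[1,-7,-57,0,0]]';  python3 - <<'E'
from h import *
go(.5763,.264,.277,-.07)
a,d=vision.read_camera("top");b,_=vision.read_camera("side");
P=cloud("top",d)
# spare key loop
Q=P[170:280,330:390].reshape(-1,3);c=a[170:280,330:390].reshape(-1,3).astype(int)
m=(Q[:,2]>.12)&(Q[:,2]<.18)&(c.mean(1)>115)&(np.ptp(c,axis=1)<40);print("sq loop",m.sum(),np.median(Q[m],0),cv2.minAreaRect(Q[m][:,:2].astype(np.float32)))
# tray: wood colour mask; fit floor/rim
hsv=cv2.cvtColor(a,cv2.COLOR_RGB2HSV)
roi=np.zeros((480,640),np.uint8);roi[140:245,225:318]=255
mk=((hsv[...,2]>150)&(hsv[...,0]>15)&(hsv[...,0]<30)).astype(np.uint8)*255&roi
mk=cv2.morphologyEx(mk,cv2.MORPH_OPEN,np.ones((5,5)))
cn=max(cv2.findContours(mk,0,2)[0],key=cv2.contourArea);W=np.array([onz("top",*q[0],.022)[:2] for q in cn],np.float32);print("tray",cv2.minAreaRect(W))
x=cv2.resize(a[140:270,225:385],(400,325));y=cv2.resize(b[180:310,280:440],(400,325));cv2.imwrite("pics/d.png",np.hstack([x,y])[...,::-1])
E
```

```text
time: 9.5
tool_pos: [0.5799, 0.2078, 0.3778]
tool_rot: [3.142, -0.0, -0.07]
contact_force: [1.3, 1.2, -0.2]
opening: 0.0919
grip_force: 0.0
time: 9.92
tool_pos: [0.5774, 0.263, 0.3775]
tool_rot: [3.141, 0.0, -0.07]
contact_force: [-1.1, -0.8, 0.0]
opening: 0.0921
grip_force: 0.0
tool [0.5774 0.263  0.3775] [ 3.141  0.    -0.07 ] F [-1.1 -0.8  0. ] t 9.92 op 0.0921 gf 0.0 | d mm [ -1.2  -1.  100.5] roll 0.0
sq loop 151 [ 0.59670696 -0.08085598  0.13569568] ((0.5970844626426697, -0.08280383050441742), (0.037535522133111954, 0.0137227363884449), 88.2690200805664)
tray ((0.6613253951072693, 0.08683142066001892), (0.1529371440410614, 0.11723393946886063), 10.450479507446289)
```

View pics/d.png

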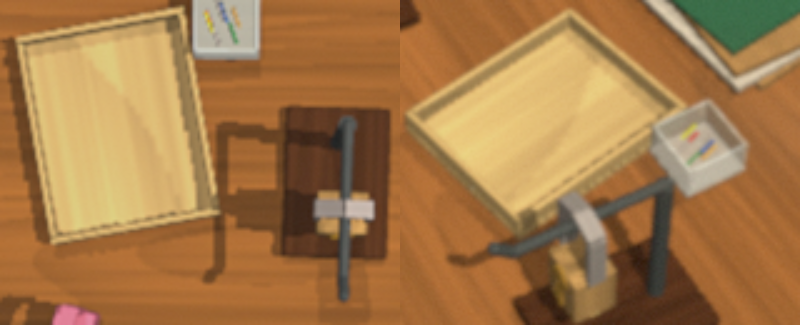

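The square key hangs threaded on the spare hook (top crop px 343,210; side crop 585,250), at x≈0.597. The tray centre is at px (118,126) in the crop, i.e. world (0.665,0.083). Now the round key.

```bash
python3 -m crank '[[1,-1,-1,25,0],[1,-1,-1,50,0],[1,-1,-1,75,0],[1,-1,-1,93,0],[1,-1,-1,100,0],[1,-1,-1,100,0],[-1,-1,-1,100,0],[-1,-1,-1,100,0],[-1,-1,-1,100,0],[-1,-1,-1,100,0],[-1,-1,-1,100,0],[-1,-1,-1,100,0]]' 15; python3 -m crank '[[-1,0,0,0,0],[-1,0,0,0,0],[-1,0,0,0,0],[-1,0,0,0,0]]' 20
```

```text
time: 11.02
tool_pos: [0.5765, 0.2645, 0.2782]
tool_rot: [-3.141, -0.001, -0.07]
contact_force: [-0.2, -0.1, 0.0]
opening: 0.0563
grip_force: 0.0
time: 11.35
tool_pos: [0.5765, 0.2645, 0.2777]
tool_rot: [-3.141, -0.0, -0.07]
contact_force: [0.3, 0.7, 1.2]
opening: 0.0398
grip_force: 20.0
```

```bash
python3 -m crank '[[-1,0,0,-7,0],[-1,0,0,-14,0],[-1,0,0,-21,0],[-1,0,0,-21,0],[-1,-15,0,-21,0],[-1,-30,0,-21,0],[-1,-45,0,-21,0],[-1,-60,0,-21,0],[-1,-75,0,-21,0],[-1,-90,0,-21,0],[-1,-105,0,-21,0],[-1,-120,0,-21,0]]';  python3 -m crank '[[-1,0,0,-25,0],[-1,0,0,-55,0],[-1,0,0,-85,0],[-1,0,0,-85,0]]';python3 - <<'E'
from h import *
go(.665,.083,.38,-.07)
p,d=vision.read_camera("side");cv2.imwrite("pics/e.png",cv2.resize(p[60:260,130:390],(780,600))[...,::-1])
E
```

```text
time: 12.35
tool_pos: [0.456, 0.2728, 0.299]
tool_rot: [-3.141, -0.0, -0.07]
contact_force: [-0.2, 0.2, -1.6]
opening: 0.04
grip_force: 20.0
time: 12.68
tool_pos: [0.4576, 0.2733, 0.39]
tool_rot: [-3.137, -0.01, -0.07]
contact_force: [0.6, 0.1, -1.0]
opening: 0.0396
grip_force: 20.0
tool [0.4576 0.2733 0.39  ] [-3.137 -0.01  -0.07 ] F [ 0.6  0.1 -1. ] t 12.68 op 0.0396 gf 20.0 | d mm [220.1 175.3  11.4] roll -0.0
```

View pics/e.png

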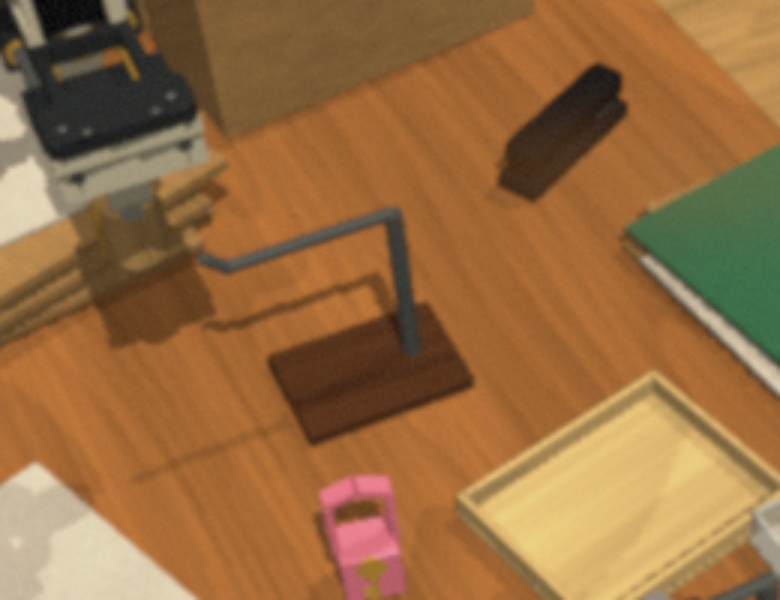

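The left hook is empty and the round key is held in the gripper (135,225). Carry it over the tray.

```bash
python3 -m crank '[[-1,25,20,0,0],[-1,50,40,0,0],[-1,75,60,0,0],[-1,100,80,0,0],[-1,125,100,0,0],[-1,150,120,0,0],[-1,175,140,0,0],[-1,200,160,0,0],[-1,215,171,0,0],[-1,220,175,0,0],[-1,220,175,0,0],[-1,220,175,0,0]]'; python3 -c "
from h import *
go(.665,.083,.2327)"
```

```text
time: 13.73
tool_pos: [0.6635, 0.0832, 0.3825]
tool_rot: [-3.141, 0.003, -0.07]
contact_force: [0.4, -0.4, -1.2]
opening: 0.0395
grip_force: 20.0
tool [0.6635 0.0832 0.3825] [-3.141e+00  3.000e-03 -7.000e-02] F [ 0.4 -0.4 -1.2] t 13.73 op 0.0395 gf 20.0 | d mm [1.900e+00 1.000e-01 1.498e+02] roll None
```

```bash
python3 -m crank '[[-1,0,0,25,0],[-1,0,0,50,0],[-1,0,0,75,0],[-1,0,0,100,0],[-1,0,0,120,0],[-1,0,0,132,0],[-1,0,0,138,0],[-1,0,0,142,0],[-1,0,0,145,0],[-1,0,0,145,0],[-1,0,0,145,0],[-1,0,0,145,0]]'; python3 -m crank '[[-1,0,0,1,0],[-1,0,0,2,0],[-1,0,0,3,0],[-1,0,0,3,0],[-1,0,0,3,0]]'
```

```text
time: 14.73
tool_pos: [0.6642, 0.0828, 0.2398]
tool_rot: [-3.142, -0.002, -0.07]
contact_force: [-0.6, -0.4, -1.3]
opening: 0.0401
grip_force: 20.0
time: 15.15
tool_pos: [0.6639, 0.0827, 0.2356]
tool_rot: [3.142, 0.0, -0.07]
contact_force: [-0.7, -0.5, -1.5]
opening: 0.04
grip_force: 20.0
```

```bash
python3 -m crank '[[-1,0,0,1,0],[-1,0,0,2,0],[-1,0,0,2,0],[-1,0,0,2,0]]'; python3 -m crank '[[-1,0,0,0.5,0],[-1,0,0,1,0],[-1,0,0,1,0],[-1,0,0,1,0]]'
```

```text
time: 15.48
tool_pos: [0.6639, 0.0828, 0.2336]
tool_rot: [3.141, 0.0, -0.07]
contact_force: [-0.7, -0.1, -1.4]
opening: 0.0398
grip_force: 20.0
time: 15.82
tool_pos: [0.664, 0.0828, 0.2328]
tool_rot: [3.142, -0.0, -0.07]
contact_force: [-0.6, -0.6, -0.1]
opening: 0.0397
grip_force: 20.0
```

```bash
python3 -m crank '[[-1,0,0,0.5,0],[-1,0,0,0.5,0],[-0.1,0,0,0.5,0],[0,0,0,0.5,0],[0.2,0,0,0.5,0],[0.5,0,0,0.5,0],[1,0,0,0.5,0],[1,0,0,0.5,0],[1,0,0,0.5,0],[1,0,0,0.5,0],[1,0,0,0.5,0],[1,0,0,0.5,0]]'; python3 -m crank '[[1,0,0,-15,0],[1,0,0,-40,0],[1,0,0,-70,0],[1,0,0,-100,0],[1,0,0,-130,0],[1,-25,0,-150,0],[1,-60,0,-150,0],[1,-95,0,-150,0],[1,-130,0,-150,0],[1,-165,0,-150,0],[1,-200,0,-150,0],[1,-200,0,-150,0]]'; python3 - <<'E'
from h import *
a,d=vision.read_camera("top");b,_=vision.read_camera("side");P=cloud("top",d)
Q=P[130:280,220:390].reshape(-1,3);c=a[130:280,220:390].reshape(-1,3).astype(int)
g=(c.mean(1)>115)&(np.ptp(c,axis=1)<40)
for lo,hi,k in((.12,.16,"sq"),(.07,.115,"round")):
    m=g&(Q[:,2]>lo)&(Q[:,2]<hi);print(k,m.sum(),np.median(Q[m],0) if m.any() else 0)
x=cv2.resize(a[140:270,225:385],(400,325));y=cv2.resize(b[180:310,280:440],(400,325));cv2.imwrite("pics/f.png",np.hstack([x,y])[...,::-1])
go(.4,0,.4)
E
```

```text
time: 16.82
tool_pos: [0.664, 0.0828, 0.2322]
tool_rot: [3.142, -0.0, -0.07]
contact_force: [-0.4, -0.0, 0.2]
opening: 0.0908
grip_force: 0.0
time: 17.82
tool_pos: [0.4587, 0.0974, 0.3817]
tool_rot: [3.141, 0.006, -0.069]
contact_force: [0.2, 0.9, 0.3]
opening: 0.092
grip_force: 0.0
sq 153 [ 0.59672403 -0.08232746  0.13563485]
round 144 [0.66288548 0.07953707 0.08996089]
tool [0.4636 0.097  0.3829] [-3.142e+00 -1.000e-03 -7.000e-02] F [ 0.6  0.6 -0.1] t 17.92 op 0.0919 gf 0.0 | d mm [-56.7 101.2 -17.2] roll None
```

View pics/f.png

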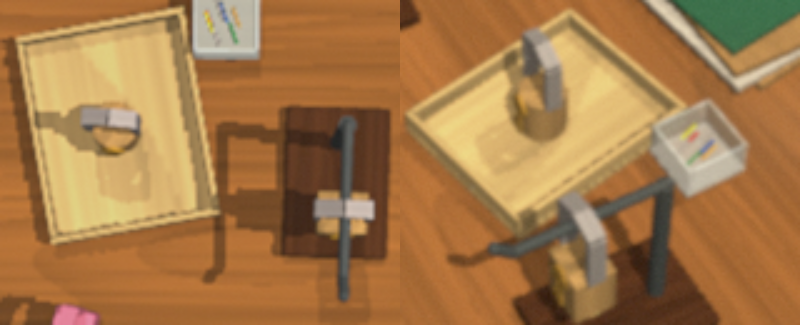

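The round key stands upright in the middle of the tray (crop px 112,120 and 540,90), with its loop top at z≈0.09 as expected. The square key hangs on the spare hook (343,210).

```bash
python3 -m crank '[[1,0,0,0,0],[1,0,0,0,0],[1,0,0,0,0],[1,0,0,0,0]]' >/dev/null; python3 -c "
from cell import ticket
print(ticket.hand_in())"
```

```text
the job is handed in; nothing more can be done
None
```

The job is handed in at about 18 s: the last pictures show the square-fob key hanging released on the formerly empty hook and the round-fob key standing upright near the centre of the tray, though the hand-in returned no verdict.

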